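Weed out the loose decorating turntable

TASK

Find which of the three turntable heads is worn loose by gently rocking the heads in their bases: press the rim down on one side, let it come level, then press the other side, and never force a head that stands firm. Lift the loose head out by its boss and lower it gently into either hole of the wooden repair rack, until it stands fully home and upright. Leave the sound heads sitting in their bases and do not disturb the vase, the pan or the brush.

Things in the scene. Friction and masses are not known exactly. Their poses are not given: they have to be found in the camera images.
- head_1: One of three outwardly identical turntable heads, each in its own base; looseness cannot be seen. Aluminium disc 120 mm across, 8 mm thick; plain boss on its middle, 26 mm diameter, 35 mm tall; under it a hub 38 mm diameter, 12 mm tall, then a steel shank 32 mm long (23.5 mm diameter if sound, 15 mm if worn) hidden in the base. Origin: on the axis, at the hub's underside; z up.
- head_2: One of three outwardly identical turntable heads, each in its own base; looseness cannot be seen. Same shape, about 0.32 kg. Above its origin (hub's underside on the axis): disc's top face 20 mm, boss's top 55 mm; shank's end 32 mm below it. z is the axis, upwards. It turns freely and lifts straight out, nothing locks it. Grip the boss with about 20 N to lift.
- head_3: One of three outwardly identical turntable heads, each in its own base; looseness cannot be seen. Same shape and origin. Pressed down 40 to 48 mm from the axis with 4 to 8 N, a worn head tips until the rim there is 3 mm or more down, and falls back level when let go; a sound one gives 1.5 mm or less and stands firm; 15 N or more may bruise its bush.
- base_1: Grey turntable base bolted to the bench: round foot 112 mm across, square column 50 mm wide, flat top 70 mm above the bench with a vertical bush hole of 25 mm diameter, 40 mm deep, in which the head's shank stands. Origin: centre of its underside on the bench. z up.
- base_2: Grey turntable base bolted to the bench: round foot 112 mm across, square column 50 mm wide, flat top 70 mm above the bench with a vertical bush hole of 25 mm diameter, 40 mm deep, in which the head's shank stands. Origin: centre of its underside on the bench. z up.
- base_3: Grey turntable base bolted to the bench: round foot 112 mm across, square column 50 mm wide, flat top 70 mm above the bench with a vertical bush hole of 25 mm diameter, 40 mm deep, in which the head's shank stands. Origin: centre of its underside on the bench. z up.
- rack: Wooden repair rack fixed to the bench: block 250 mm (its x) by 100 mm (its y), 65 mm high, with two round holes that take a worn 15 mm shank but not a sound one. Origin: centre of its underside. z up.
- rack_hole0 (a point): Centre of the mouth of one rack hole, on the rack's top, 65 mm above the bench. Hole 21 mm diameter, 40 mm deep; the shank goes in and the hub rests on the rim.
- rack_hole1 (a point): Centre of the mouth of the other rack hole, same size, 125 mm from the first.
- bud_vase: White unglazed vase, 86 mm across, 165 mm tall, bystander. Origin: centre of its underside.
- pan: Small open steel pan, 110 mm across, 70 mm high, bystander. Origin: centre of its underside.
- brush: Wooden decorating brush lying on the bench, bystander. Origin: on its underside.
Not all that is in view belongs to the job. Leave any orange look-alike of the head_3 alone. Leave any blue look-alike of the head_1 alone.

How it is judged:
By the outcome, as a careful person would: the job done as asked, in the order asked, and still so for the second after the job is handed in, with the robot touching nothing.
It also fails if it takes over 64 s, if anything falls off the work surface, if the arm or the gripper's body presses on something with over 40 N, if the wrist force passes 120 N, or if a joint passes its speed limit or range.

ROBOT

A 7-joint arm with a two-finger parallel gripper is mounted at the origin on the work surface. World frame = base frame: x ahead of the robot, y to its left, z up, the work surface at z = 0. Lengths are in m, angles in rad, forces in N, time in s.
With the tool pointing down it reaches from about 0.425 to 0.825 m from the base axis. Payload 3.6 kg.
Tool frame: the origin (TCP) lies at the very end of the fingers, on their centre line; the grasp point (between the pads) lies 19 mm behind it (env.grasp_offset is the z of the grasp point in the tool frame, in m); z points along the fingers, y is the direction in which the jaws open and shut (so a half turn about z gives the same grasp; the last joint's range is limited). The gripper opens to 93 mm and grips with 3 to 60 N. Pads are 15 mm wide; open, the fingers measure 128 mm over their backs; the gripper's body (75 mm by 188 mm) begins 65 mm behind the grasp point.
Start: joints at [-1.204, 0.615, -0.013, 1.423, 0.008, 1.103, -0.04], TCP at [0.249, 0.6, 0.191] pointing down, gripper open.
Joint ranges: [-3.12, 3.12], [-0.3, 2.06], [-1.34, 1.32], [0.26, 2.42], [-1.36, 4.5], [0.01, 1.98], [-2.84, 2.84]. Speed limits (rad/s): [2.79, 2.79, 3.14, 3.14, 3.14, 3.14, 3.14].

INTERFACE

Orientations are given as a unit quaternion [x, y, z, w].
In Python, from rig import get_state, viewer, env gives the robot as it stands.
- The arm moves only by the tool apply_moves, never from a script. Its argument "series" is text: rows parted by semicolons, each of 4 numbers parted by spaces: the shift along the tool's x, y, z in cm, then the turn about the tool's z in degrees. A call has exactly 10 rows; each row shifts and turns the commanded pose from where the row before left it, along the tool's axes as they then stand; what a row does not reach is not made up. A row lasts 1/12 s, in which the tool goes at most 41.7 mm and 7.16 degrees, less where a joint would pass 70% of its speed; a pose out of reach is approached as far as the arm can. A call is refused whole if a number of a shift passes 4.17 or a number of a turn 7.16, either way. A call with a gripper value outside its range is refused whole. "gripper" is the opening in per cent of the stroke, from 0 (shut) to 100 (fully open), set as the call begins (left out, the last holds). The fingers move at their own pace and stop on an object; "squeeze" is the grip in N (left out, the last holds). Time passes only in rows, so rows that do not move let the fingers close, or fill a call up. It gives the time, the measured TCP pose, the force and the opening at its end, in the units of the state.
- get_state(): the state, without advancing time (a new reading comes with each control period).
- viewer.capture(name): name is "scene" or "top"; returns (picture, depth): 480x640x3 uint8, red, green, blue; 480x640 float32, m along the optical axis (not along the pixel's ray), 0 where there is no reading.
- viewer.camera_model(name): a dict with "fx", "fy", "cx", "cy" (pixels), "T" (4x4, takes a point from camera to world coordinates). Camera axes: x right, y up, looking along -z (the intrinsics and any distortion apply to the point x, -y, -z); pixel columns grow to the right and rows downward; lengths in m; the calibration is good to about 2 mm. A picture is of the moment at which its call begins. camera_model takes no time and is no camera call.
- env.job_done(): hands the job in, once; it reports no verdict.
Trained networks look in the newest picture that a camera, given by its name, has taken for a name from the list of things; names that differ only in an ending like _2 or _b are one class to them, and where a whole thing is asked for, a point or a joint stands for the part that bears it (a point fixed in the world has none). Each returns a list of dicts, best first, with "conf" (0 to 1); they miss things now and then, are a little off and sometimes report something else, mostly with a low value. They report only what shows in the picture. A call takes as long as a camera call. They do not tell look-alikes from the thing itself.
- viewer.recognise(camera, label): "box" ([centre column, centre row, width, height] in pixels, round what is visible of it).
- viewer.regions_of(camera, label): "region" (480x640 bool, what is visible of it) and "box" ([centre column, centre row, width, height] in pixels, round what is visible of it).
- viewer.spot_point(camera, label): "pixel" ([row, column] in pixels: a listed point, or the origin of a listed thing).
The state is a dict: "time_s": time; "joint_positions": joint angles; "joint_vel": joint speeds; "effort": joint torques, N m; "tool_pos": TCP position; "tool_rot": TCP orientation; "force": force on the tool from outside, world axes, zero at the start; "wrist_torque": the same for the moment, N m; "grip_width": opening from 0.0 (shut) to 1.0 (fully open).
Only numpy, scipy, OpenCV 4.12 (cv2) and the standard library are available. Lean on these libraries where they do the work, as an engineer would, in place of code of your own. Each camera call takes 0.05 s, during which the arm holds its last target. There are 200 camera calls.

## Working session

There is one attempt and no reset: what is moved stays moved. The work goes in short steps, Python scripts to look and compute and a tool call to move; the robot and the scene stay as the last step left them, time stands still between calls to the robot, and variables do not carry over. Pictures are saved under pics/ and viewed, about 8 in all and at most 12, crops included, and the job is handed in when it is done.

Besides the shell and the picture viewer there is one more tool, called after ">>>" as name(argument=value, ...), one argument or row to a line, values as JSON. apply_moves: Moves the arm, as the interface text tells. Its arguments: {"type":"object","properties":{"series":{"type":"string"},"gripper":{"type":"number"},"squeeze":{"type":"number"}},"required":["series"]}

```bash
mkdir -p pics
cat > h.py <<'E'
import numpy as np, cv2
from rig import get_state, viewer, env
def world(cam,row,col,d):
    m=viewer.camera_model(cam)
    p=np.array([(col-m["cx"])/m["fx"]*d,-(row-m["cy"])/m["fy"]*d,-d,1])
    return (np.array(m["T"])@p)[:3]
def cloud(cam,D):
    m=viewer.camera_model(cam); r,c=np.mgrid[:480,:640]
    P=np.stack([(c-m["cx"])/m["fx"]*D,-(r-m["cy"])/m["fy"]*D,-D,np.ones_like(D)],-1)
    return (P@np.array(m["T"]).T)[...,:3]
E
python3 - <<'E'
from h import *
for cam in ("scene","top"):
    im,D=viewer.capture(cam); cv2.imwrite(f"pics/{cam}0.png",im[...,::-1]); np.save(f"{cam}0.npy",D)
    m=viewer.camera_model(cam); print(cam,{k:v for k,v in m.items()})
    for l in ("head_1","rack","rack_hole0","bud_vase","pan","brush"):
        for r in viewer.regions_of(cam,l) if l!="rack_hole0" else viewer.spot_point(cam,l):
            if "box" in r:
                P=cloud(cam,D)[r["region"]&(D>0)]
                print(cam,l,round(r["conf"],2),np.round(r["box"]),np.round(np.median(P,0),3),np.round(np.percentile(P,[2,98],axis=0),3).tolist())
            else:
                a,b=map(int,r["pixel"]);print(cam,l,r["conf"],r["pixel"],world(cam,*r["pixel"],D[a,b]).round(3))
s=get_state();print(s)
E
```

```text
scene {'fx': 599.8262331889384, 'fy': 599.8262331889384, 'cx': 322.99077330800765, 'cy': 245.6321916820502, 'T': array([[-0.04506674, -0.66248546,  0.74771787,  1.37874112],
       [ 0.99897218, -0.03352325,  0.0305085 ,  0.02192328],
       [ 0.0048545 ,  0.74832427,  0.66331533,  0.85776664],
       [ 0.        ,  0.        ,  0.        ,  1.        ]])}
scene head_1 0.94 [224. 184.  55.  35.] [ 0.287 -0.246  0.054] [[0.229, -0.302, 0.048], [0.335, -0.197, 0.089]]
scene head_1 0.85 [264. 256.  62.  46.] [ 0.552 -0.117  0.091] [[0.488, -0.172, 0.086], [0.599, -0.067, 0.126]]
scene head_1 0.83 [441. 261.  66.  44.] [0.544 0.208 0.091] [[0.483, 0.157, 0.086], [0.592, 0.264, 0.126]]
scene head_1 0.79 [422. 196.  53.  35.] [0.301 0.193 0.054] [[0.241, 0.142, 0.046], [0.347, 0.249, 0.088]]
scene head_1 0.56 [356. 231.  61.  40.] [0.468 0.048 0.091] [[0.407, -0.005, 0.084], [0.515, 0.101, 0.127]]
scene rack 0.59 [172. 271.  92. 110.] [ 0.564 -0.298  0.065] [[0.406, -0.358, 0.002], [0.651, -0.251, 0.069]]
scene rack_hole0 0.92 [233.8, 185.4] [ 0.452 -0.3    0.055]
scene rack_hole0 0.76 [27
[... 1944 characters left out ...]
s': 0.7, 'joint_positions': array([-1.20449777,  0.61483286, -0.01260638,  1.42338501,  0.00808959,
        1.1033696 , -0.04038086]), 'joint_vel': array([ 0.00099688, -0.00027313, -0.0003721 , -0.00239395, -0.00068406,
        0.00153735,  0.00104931]), 'effort': array([-3.44301679e-05, -4.58686066e+01,  2.08931006e-01, -1.66000789e+01,
       -6.11032709e-02,  1.32210561e-02,  5.22592870e-05]), 'tool_pos': array([0.24877059, 0.60050142, 0.1907888 ]), 'tool_rot': array([ 1.95108775e-01,  9.80781609e-01,  3.14895956e-05, -2.01025477e-05]), 'force': array([ 0.20255781,  0.01810089, -0.29288674]), 'wrist_torque': array([ 0.00146475, -0.05667688, -0.04018241]), 'grip_width': 1.0024668843559192}
```

View pics/scene0.png

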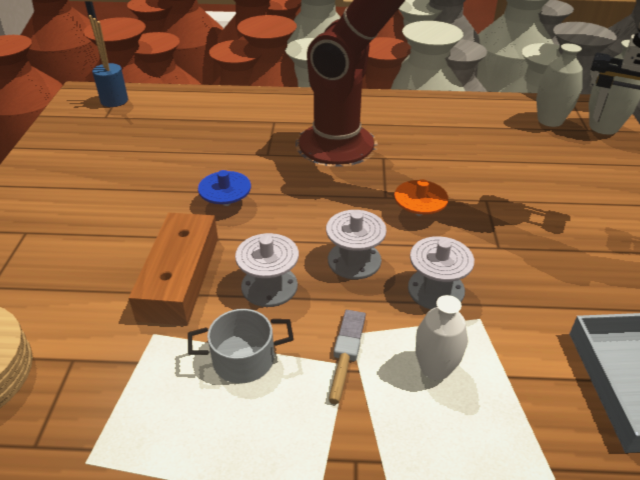

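View pics/top0.png

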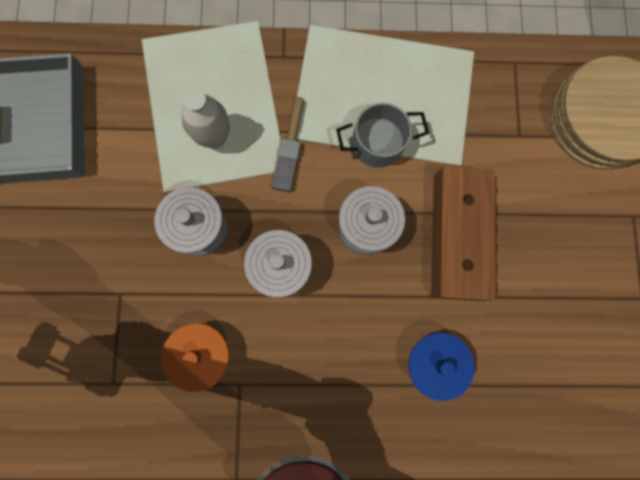

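Run:
```python
from h import *
from scipy.optimize import least_squares
for cam in ("top","scene"):
    D=np.load(f"{cam}0.npy");P=cloud(cam,D)
    for c in ((.53,.21),(.455,.05),(.54,-.117)):
        out=[]
        r=np.hypot(P[...,0]-c[0],P[...,1]-c[1])
        for lo,hi,R in ((.084,.097,.06),(.118,.132,.013)):
            q=P[(r<.08)&(P[...,2]>lo)&(P[...,2]<hi)&(D>0)]
            hull=cv2.convexHull((q[:,:2]).astype(np.float32))
            cc,rad=cv2.minEnclosingCircle(hull)
            out+=[np.round(cc,4),round(rad,4),q[:,2].mean().round(4),len(q), q.mean(0)[:2].round(4)]
        print(cam,*out)
    q=P[(D>0)&(P[...,2]>.058)&(P[...,2]<.072)&(P[...,1]<-.23)&(P[...,1]>-.37)&(P[...,0]>.38)&(P[...,0]<.67)]
    print(cam,"rack",cv2.minAreaRect(q[:,:2].astype(np.float32)),q[:,2].mean())
    for r in viewer.spot_point(cam,"rack_hole0")+viewer.spot_point(cam,"rack"):
        m=viewer.camera_model(cam);T=np.array(m["T"]);a=world(cam,*r["pixel"],1);o=T[:3,3]
        print(r["conf"],np.round(r["pixel"]),(o+(a-o)*(.065-o[2])/(a[2]-o[2])).round(4))
I=cv2.imread("pics/top0.png")[150:330,400:540];cv2.imwrite("pics/rack.png",cv2.resize(I,None,fx=4,fy=4)[:600])
```

```text
top [0.5331 0.2128] 0.0604 0.0905 3217 [0.5322 0.2115] [0.5333 0.2122] 0.0128 0.1248 184 [0.5329 0.2115]
top [0.4567 0.0501] 0.0601 0.0904 3339 [0.4556 0.0499] [0.4562 0.0503] 0.013 0.1254 179 [0.4561 0.0499]
top [ 0.5401 -0.119 ] 0.0601 0.0903 3117 [ 0.5388 -0.1183] [ 0.54   -0.1188] 0.0129 0.1248 174 [ 0.5394 -0.1185]
top rack ((0.5221880674362183, -0.30316323041915894), (0.10111822187900543, 0.25044816732406616), 86.8794937133789) 0.06522017409995338
0.95 [198. 467.] [ 0.587  -0.3051  0.065 ]
0.73 [236. 452.] [ 0.5131 -0.2726  0.065 ]
scene [0.5341 0.2117] 0.0627 0.091 2010 [0.5427 0.2099] [0.5347 0.2114] 0.0136 0.1249 136 [0.5371 0.2105]
scene [0.4591 0.048 ] 0.0625 0.091 1703 [0.4666 0.0483] [0.4588 0.0496] 0.015 0.125 119 [0.4612 0.0484]
scene [ 0.5423 -0.1201] 0.0624 0.0912 1974 [ 0.5498 -0.1192] [ 0.5427 -0.1198] 0.014 0.1247 135 [ 0.5444 -0.1198]
scene rack ((0.5230488777160645, -0.30517271161079407), (0.10299475491046906, 0.2572070360183716), 87.029541015625) 0.06603313686126941
0.92 [234. 185.] [ 0.463  -0.2957  0.065 ]
0.76 [274. 162.] [ 0.5809 -0.3151  0.065 ]
0.72 [277. 177.] [ 0.5885 -0.2837  0.065 ]
```

Three silver heads, top pixels (188,222), (278,264) and (372,223), sit on grey bases, so they are the real ones. The orange (198,357) and blue (443,366) look-alikes are not. The vase, pan and brush lie beyond the heads, and the rack is at the right with holes near (468,199) and (468,265).

Run:
```python
from h import *
T=lambda cam:np.array(viewer.camera_model(cam)["T"])
for cam,(r0,r1,c0,c1) in (("top",(180,285,450,490)),("scene",(215,295,150,205))):
    g=cv2.imread(f"pics/{cam}0.png").max(2)[r0:r1,c0:c1]
    n,l,s,ce=cv2.connectedComponentsWithStats((g<60).astype(np.uint8))
    for k in range(1,n):
        if 25<s[k,4]<250:
            a=world(cam,ce[k,1]+r0,ce[k,0]+c0,1);o=T(cam)[:3,3]
            print(cam,s[k,4],ce[k]+[c0,r0],(o+(a-o)*(.065-o[2])/(a[2]-o[2])).round(4))
I=cv2.imread("pics/top0.png")[150:330,150:500];cv2.imwrite("pics/crop.png",cv2.resize(I,None,fx=2.2,fy=2.2))
```

```text
(no output)
```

View pics/crop.png

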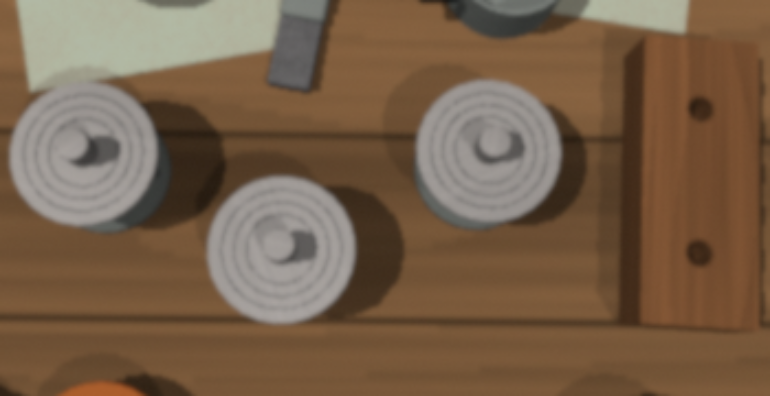

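>>> apply_moves(
  series="-3.04 -2.08 0 0;-3.04 -2.08 0 0;-3.04 -2.08 0 0;-3.04 -2.08 0 0;-3.04 -2.08 0 0;-3.04 -2.08 0 0;-3.04 -2.08 0.5 0;-3.04 -2.08 1 0;-3.04 -2.08 1 0;-3.04 -2.08 1 0",
  gripper=0,
  squeeze=10,
)

```text
time_s: 1.73
tool_pos: [0.451, 0.2906, 0.1558]
tool_rot: [0.195, 0.981, 0.0, 0.0]
force: [-0.6, -0.1, -0.9]
grip_width: 0.332
```

The crop confirms three silver heads. The rack holes show at crop (700,108) and (699,252), which is top px (468.2,199) and (467.8,264.5).

>>> apply_moves(
  series="-3.04 -2.08 1 0;-3.04 -2.08 1 0;0 0 1.5 0;0 0 1.5 0;0 0 0.7 0;0 0 0 0;0 0 0 0;0 0 0 0;0 0 0 0;0 0 0 0",
)

```text
time_s: 2.57
tool_pos: [0.4906, 0.2309, 0.0996]
tool_rot: [0.195, 0.981, 0.001, 0.001]
force: [-0.0, 0.4, -0.4]
grip_width: 0.004
```

Run:
```python
from h import *
for cam,px in (("top",[(199.1,468.2),(264.5,467.8)]),):
    o=np.array(viewer.camera_model(cam)["T"])[:3,3]
    for p in px:
        a=world(cam,*p,1);print((o+(a-o)*(.065-o[2])/(a[2]-o[2])).round(4))
s=get_state();print(s["tool_pos"],s["force"],s["grip_width"])
```

```text
[ 0.5846 -0.3065  0.065 ]
[ 0.4601 -0.3     0.065 ]
[0.49062403 0.23088923 0.09959227] [-0.04274476  0.40630526 -0.41636367] 0.003528458062337666
```

>>> apply_moves(
  series="0 0 0.3 0;0 0 0.2 0;0 0 0.2 0;0 0 0.1 0;0 0 0.05 0;0 0 0.05 0;0 0 0 0;0 0 0 0;0 0 0 0;0 0 0 0",
)

```text
time_s: 3.4
tool_pos: [0.4903, 0.2303, 0.0898]
tool_rot: [0.195, 0.981, 0.0, 0.0]
force: [0.4, -1.1, -0.6]
grip_width: 0.005
```

>>> apply_moves(
  series="0 0 0.02 0;0 0 0.02 0;0 0 0.02 0;0 0 0.02 0;0 0 0.02 0;0 0 0 0;0 0 0 0;0 0 0 0;0 0 0 0;0 0 0 0",
)

```text
time_s: 4.23
tool_pos: [0.4903, 0.2303, 0.0888]
tool_rot: [0.195, 0.981, -0.0, 0.0]
force: [-0.5, 0.3, 0.6]
grip_width: 0.004
```

>>> apply_moves(
  series="0 0 0.02 0;0 0 0.02 0;0 0 0.02 0;0 0 0.02 0;0 0 0.02 0;0 0 0 0;0 0 0 0;0 0 0 0;0 0 0 0;0 0 0 0",
)

```text
time_s: 5.07
tool_pos: [0.4903, 0.2303, 0.0877]
tool_rot: [0.195, 0.981, -0.0, -0.0]
force: [-0.4, -0.3, 0.1]
grip_width: 0.002
```

>>> apply_moves(
  series="0 0 0.02 0;0 0 0.02 0;0 0 0.02 0;0 0 0.02 0;0 0 0.02 0;0 0 0 0;0 0 0 0;0 0 0 0;0 0 0 0;0 0 0 0",
)

```text
time_s: 5.9
tool_pos: [0.4902, 0.2302, 0.0867]
tool_rot: [0.195, 0.981, -0.0, -0.0]
force: [-0.2, 0.6, 0.1]
grip_width: 0.007
```

Run:
```python
from h import *
im,D=viewer.capture("scene"); cv2.imwrite("pics/p1.png",cv2.resize(im[190:340,360:530,::-1],None,fx=4,fy=4,interpolation=cv2.INTER_CUBIC))
print(get_state()["force"],get_state()["wrist_torque"])
```

```text
[ 0.50775707 -0.04114373 -0.24219401] [ 0.03244027 -0.01988316 -0.02567497]
```

View pics/p1.png

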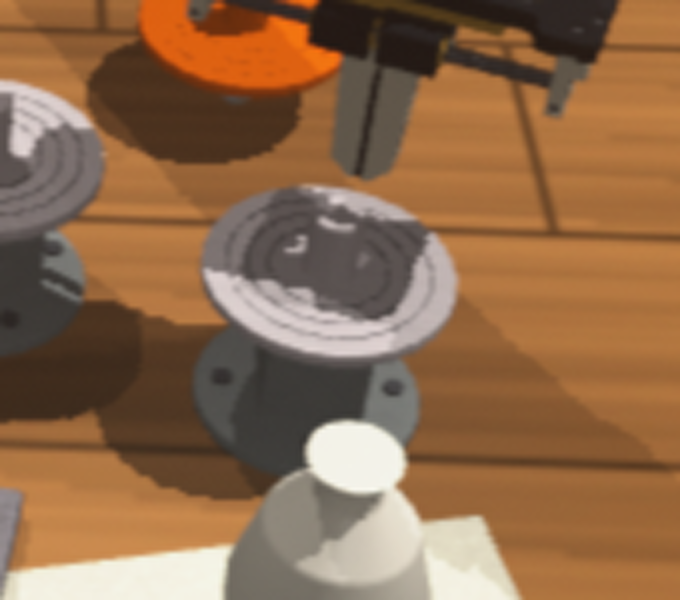

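```bash
cat >> h.py <<'E'
def proj(cam,p):
    m=viewer.camera_model(cam);q=np.linalg.inv(np.array(m["T"]))@np.r_[p,1]
    return np.array([m["cx"]+m["fx"]*q[0]/-q[2], m["cy"]-m["fy"]*q[1]/-q[2]]).round(1)
E
python3 - <<'E'
from h import *
from scipy.spatial.transform import Rotation as R
s=get_state();print(s["tool_pos"],proj("scene",s["tool_pos"]),proj("top",s["tool_pos"]),proj("scene",[.473,.212,.09]),proj("scene",[.533,.212,.125]))
im,D=viewer.capture("top");P=cloud("top",D);S,DS=viewer.capture("scene");Q=cloud("scene",DS)
cv2.imwrite("pics/t1.png",cv2.resize(im[160:300,120:320,::-1],None,fx=3.5,fy=3.5,interpolation=cv2.INTER_CUBIC))
r=np.hypot(P[...,0]-.533,P[...,1]-.212);k=(r<.06)&(r>.03)&(abs(P[...,2]-.09)<.012)
for N,C,DD in (("top",P,D),("scene",Q,DS)):
    r=np.hypot(C[...,0]-.533,C[...,1]-.212);k=(r<.055)&(r>.02)&(abs(C[...,2]-.09)<.012)&(DD>0);q=C[k]
    print(N,np.linalg.lstsq(np.c_[q[:,0]-.533,q[:,1]-.212,np.ones(len(q))],q[:,2],rcond=None)[0])
for r in range(222,242,2): print(r,Q[r,446:458:2].round(3).tolist())
E
```

```text
[0.49028509 0.23024864 0.08675439] [448.4 243.3] [177.  243.4] [438.3 235.9] [444.  242.6]
top [4.76656222e-05 1.58962575e-04 9.04650035e-02]
scene [-0.00223861 -0.00218541  0.09129232]
222 [[0.496, 0.217, 0.144], [0.495, 0.221, 0.144], [0.494, 0.225, 0.143], [0.498, 0.228, 0.147], [0.498, 0.231, 0.146], [0.501, 0.234, 0.149]]
224 [[0.495, 0.218, 0.139], [0.496, 0.221, 0.14], [0.491, 0.226, 0.136], [0.497, 0.229, 0.141], [0.5, 0.232, 0.144], [0.5, 0.235, 0.144]]
226 [[0.497, 0.218, 0.136], [0.493, 0.223, 0.133], [0.495, 0.226, 0.134], [0.498, 0.229, 0.136], [0.503, 0.232, 0.141], [0.502, 0.236, 0.14]]
228 [[0.493, 0.22, 0.127], [0.497, 0.223, 0.13], [0.499, 0.226, 0.132], [0.499, 0.23, 0.132], [0.503, 0.232, 0.136], [0.504, 0.236, 0.137]]
230 [[0.495, 0.22, 0.124], [0.494, 0.224, 0.123], [0.499, 0.227, 0.127], [0.498, 0.23, 0.127], [0.503, 0.233, 0.131], [0.5, 0.237, 0.129]]
232 [[0.496, 0.22, 0.12], [0.497, 0.224, 0.121], [0.497, 0.228, 0.121], [0.499, 0.231, 0.123], [0.5, 0.234, 0.124], [0.502, 0.238, 0.126]]
234 [[0.359, 0.252, -0.0], [0.362, 0.256, 0.002], [0.497, 0.228, 0.116], [0.497, 0.232, 0.117], [0.357, 0.27, -0.001], [0.36, 0.274, 0.001]]
236 [[0.368, 0.251, 0.001], [0.369, 0.255, 0.002], [0.368, 0.26, 0.002], [0.367, 0.264, 0.001], [0.367, 0.268, 0.001], [0.368, 0.272, 0.003]]
238 [[0.482, 0.226, 0.093], [0.482, 0.23, 0.093], [0.479, 0.234, 0.091], [0.373, 0.263, 0.001], [0.373, 0.268, 0.0], [0.377, 0.271, 0.004]]
240 [[0.525, 0.217, 0.125], [0.525, 0.22, 0.125], [0.487, 0.233, 0.093], [0.483, 0.238, 0.089], [0.484, 0.241, 0.091], [0.378, 0.272, -0.001]]
```

View pics/t1.png

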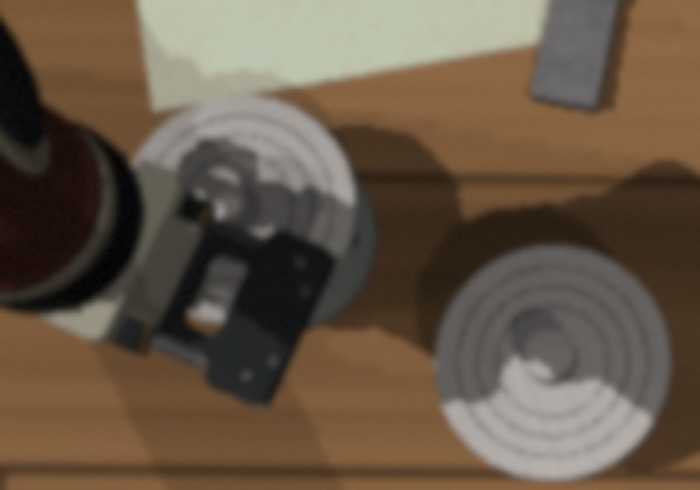

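The fingertip ends at about z = 0.114 in the scene depth, while the TCP reads 0.087. The shut fingertips seem to sit about 25 mm above the nominal TCP, so there is no contact yet. I'll descend further, carefully.

>>> apply_moves(
  series="0 0 0.3 0;0 0 0.3 0;0 0 0.3 0;0 0 0.2 0;0 0 0.1 0;0 0 0.1 0;0 0 0.1 0;0 0 0 0;0 0 0 0;0 0 0 0",
)

```text
time_s: 6.88
tool_pos: [0.4903, 0.2303, 0.0729]
tool_rot: [0.195, 0.981, 0.0, 0.0]
force: [-0.1, -0.8, 0.2]
grip_width: 0.004
```

Run:
```python
from h import *
S,DS=viewer.capture("scene");Q=cloud("scene",DS)
for r in range(232,250,1): print(r,Q[r,448:456:2].round(3).tolist())
print(get_state()["force"])
```

```text
232 [[0.496, 0.224, 0.12], [0.498, 0.228, 0.122], [0.499, 0.231, 0.123], [0.499, 0.235, 0.123]]
233 [[0.5, 0.224, 0.121], [0.499, 0.228, 0.12], [0.499, 0.231, 0.121], [0.501, 0.235, 0.122]]
234 [[0.498, 0.225, 0.116], [0.501, 0.228, 0.119], [0.501, 0.231, 0.12], [0.501, 0.235, 0.12]]
235 [[0.496, 0.225, 0.112], [0.501, 0.228, 0.117], [0.499, 0.232, 0.116], [0.502, 0.235, 0.118]]
236 [[0.495, 0.226, 0.109], [0.498, 0.229, 0.112], [0.502, 0.232, 0.116], [0.503, 0.235, 0.116]]
237 [[0.49, 0.227, 0.103], [0.5, 0.229, 0.111], [0.504, 0.232, 0.115], [0.505, 0.235, 0.115]]
238 [[0.497, 0.226, 0.106], [0.498, 0.23, 0.107], [0.5, 0.233, 0.109], [0.504, 0.236, 0.113]]
239 [[0.494, 0.227, 0.101], [0.498, 0.23, 0.105], [0.5, 0.233, 0.106], [0.377, 0.267, 0.002]]
240 [[0.53, 0.219, 0.129], [0.497, 0.231, 0.101], [0.485, 0.237, 0.091], [0.485, 0.241, 0.091]]
241 [[0.531, 0.219, 0.128], [0.488, 0.233, 0.091], [0.488, 0.237, 0.091], [0.488, 0.241, 0.091]]
242 [[0.531, 0.22, 0.125], [0.535, 0.222, 0.128], [0.49, 0.237, 0.09], [0.492, 0.24, 0.092]]
243 [[0.535, 0.219, 0.126], [0.534, 0.223, 0.125], [0.495, 0.236, 0.092], [0.492, 0.241, 0.089]]
244 [[0.536, 0.219, 0.124], [0.539, 0.222, 0.128], [0.498, 0.236, 0.092], [0.497, 0.24, 0.091]]
245 [[0.539, 0.219, 0.124], [0.535, 0.223, 0.121], [0.498, 0.236, 0.089], [0.495, 0.241, 0.087]]
246 [[0.543, 0.218, 0.126], [0.537, 0.223, 0.121], [0.504, 0.235, 0.092], [0.501, 0.239, 0.09]]
247 [[0.542, 0.219, 0.123], [0.535, 0.224, 0.116], [0.506, 0.235, 0.091], [0.505, 0.239, 0.09]]
248 [[0.545, 0.218, 0.123], [0.509, 0.231, 0.091], [0.508, 0.235, 0.091], [0.513, 0.237, 0.095]]
249 [[0.541, 0.22, 0.117], [0.51, 0.231, 0.09], [0.513, 0.234, 0.093], [0.515, 0.237, 0.094]]
[ 0.49355296  0.00805541 -0.17519153]
```

>>> apply_moves(
  series="0 0 0.2 0;0 0 0.2 0;0 0 0.1 0;0 0 0.1 0;0 0 0.05 0;0 0 0.03 0;0 0 0.02 0;0 0 0 0;0 0 0 0;0 0 0 0",
)

```text
time_s: 7.77
tool_pos: [0.4903, 0.2303, 0.0658]
tool_rot: [0.195, 0.981, 0.0, 0.0]
force: [0.2, -0.3, 0.4]
grip_width: 0.01
```

>>> apply_moves(
  series="0 0 0.02 0;0 0 0.02 0;0 0 0.02 0;0 0 0.02 0;0 0 0.02 0;0 0 0 0;0 0 0 0;0 0 0 0;0 0 0 0;0 0 0 0",
)

```text
time_s: 8.6
tool_pos: [0.4903, 0.2302, 0.0647]
tool_rot: [0.195, 0.981, -0.0, -0.0]
force: [-0.4, 0.2, 0.4]
grip_width: 0.005
```

>>> apply_moves(
  series="0 0 0.02 0;0 0 0.02 0;0 0 0.02 0;0 0 0.02 0;0 0 0.02 0;0 0 0 0;0 0 0 0;0 0 0 0;0 0 0 0;0 0 0 0",
)

```text
time_s: 9.43
tool_pos: [0.4903, 0.2303, 0.0638]
tool_rot: [0.195, 0.981, -0.0, -0.0]
force: [0.5, 0.1, -0.5]
grip_width: 0.007
```

>>> apply_moves(
  series="0 0 0.02 0;0 0 0.02 0;0 0 0.02 0;0 0 0.02 0;0 0 0.02 0;0 0 0 0;0 0 0 0;0 0 0 0;0 0 0 0;0 0 0 0",
)

```text
time_s: 10.27
tool_pos: [0.4903, 0.2303, 0.0628]
tool_rot: [0.195, 0.981, -0.0, -0.0]
force: [0.8, -0.2, 1.0]
grip_width: 0.008
```

>>> apply_moves(
  series="0 0 0.02 0;0 0 0.02 0;0 0 0.02 0;0 0 0.02 0;0 0 0.02 0;0 0 0 0;0 0 0 0;0 0 0 0;0 0 0 0;0 0 0 0",
)

```text
time_s: 11.1
tool_pos: [0.4899, 0.2305, 0.0618]
tool_rot: [0.195, 0.981, 0.0, -0.0]
force: [-3.1, 1.3, 3.5]
grip_width: 0.006
```

```bash
cat >> h.py <<'E'
def tilt(c):
    for cam in ("scene","top"):
        im,D=viewer.capture(cam);C=cloud(cam,D)
        r=np.hypot(C[...,0]-c[0],C[...,1]-c[1]);k=(r<.055)&(r>.02)&(abs(C[...,2]-.09)<.008)&(D>0);q=C[k]
        for i in range(3):
            A=np.c_[q[:,0]-c[0],q[:,1]-c[1],np.ones(len(q))];x=np.linalg.lstsq(A,q[:,2],rcond=None)[0]
            q=q[abs(A@x-q[:,2])<.003]
        print(cam,"slope*60mm",(x[:2]*60).round(2),"z",x[2].round(4),len(q),get_state()["force"].round(2))
    return im
E
python3 -c "
from h import *
tilt((.533,.212))"
```

```text
scene slope*60mm [ 1.32 -0.68] z 0.0916 1295 [-3.3   0.34  3.66]
top slope*60mm [ 1.39 -0.53] z 0.0908 1369 [-2.28  0.74  3.3 ]
```

>>> apply_moves(
  series="0 0 0.02 0;0 0 0.02 0;0 0 0.02 0;0 0 0.01 0;0 0 0 0;0 0 0 0;0 0 0 0;0 0 0 0;0 0 0 0;0 0 0 0",
)

```text
time_s: 12.03
tool_pos: [0.4895, 0.2307, 0.061]
tool_rot: [0.195, 0.981, -0.0, -0.001]
force: [-3.9, 0.8, 5.2]
grip_width: 0.003
```

```bash
python3 -c "
from h import *
tilt((.533,.212))"
```

```text
scene slope*60mm [ 2.67 -1.25] z 0.0921 1266 [-4.43  1.69  5.2 ]
top slope*60mm [ 2.77 -1.25] z 0.0913 1389 [-4.35  1.88  4.8 ]
```

>>> apply_moves(
  series="0 0 0.02 0;0 0 0.02 0;0 0 0.02 0;0 0 0.02 0;0 0 0.02 0;0 0 0 0;0 0 0 0;0 0 0 0;0 0 0 0;0 0 0 0",
)

```text
time_s: 12.97
tool_pos: [0.4888, 0.2309, 0.06]
tool_rot: [0.195, 0.981, -0.0, -0.001]
force: [-4.8, 1.3, 6.2]
grip_width: 0.006
```

```bash
python3 -c "
from h import *
tilt((.533,.212))"
```

```text
scene slope*60mm [ 4.87 -2.  ] z 0.0928 1165 [-4.94  1.4   5.95]
top slope*60mm [ 5.06 -2.08] z 0.092 1404 [-3.48  0.49  5.94]
```

The head at (0.533, 0.212) tips freely: rim about 4 mm down at 6 N. I'll release it, check that it returns level, then press the other side.

>>> apply_moves(
  series="0 0 -0.3 0;0 0 -1 0;0 0 -1.85 0;0 0 -1.85 0;0 0 0 0;0 0 0 0;0 0 0 0;0 0 0 0;0 0 0 0;0 0 0 0",
)

```text
time_s: 13.9
tool_pos: [0.4899, 0.23, 0.1093]
tool_rot: [0.195, 0.981, -0.001, -0.001]
force: [-0.1, 0.0, 0.2]
grip_width: 0.008
```

```bash
python3 -c "
from h import *
tilt((.533,.212))"
```

```text
scene slope*60mm [-0.08  0.04] z 0.0913 1360 [-0.22 -1.03  0.11]
top slope*60mm [-0.18  0.09] z 0.0906 1294 [-1.22  0.39 -0.42]
```

>>> apply_moves(
  series="-3.05 0 0 0;-3.05 0 0 0;-3.05 0 0 0;0 0 0.5 0;0 0 1.5 0;0 0 1.5 0;0 0 0.5 0;0 0 0.3 0;0 0 0.2 0;0 0 0 0",
)

```text
time_s: 14.83
tool_pos: [0.5748, 0.1955, 0.0652]
tool_rot: [0.195, 0.981, 0.0, 0.0]
force: [-0.5, -0.3, -0.7]
grip_width: 0.007
```

Level again. Now the other side; contact is at about 0.063, and I'll step down slowly.

>>> apply_moves(
  series="0 0 0.05 0;0 0 0.05 0;0 0 0.05 0;0 0 0.05 0;0 0 0.05 0;0 0 0.05 0;0 0 0.03 0;0 0 0 0;0 0 0 0;0 0 0 0",
)

```text
time_s: 15.67
tool_pos: [0.5752, 0.1952, 0.0621]
tool_rot: [0.195, 0.981, 0.0, 0.0]
force: [0.9, -0.1, 3.3]
grip_width: 0.009
```

>>> apply_moves(
  series="0 0 0.03 0;0 0 0.03 0;0 0 0.03 0;0 0 0.03 0;0 0 0.03 0;0 0 0 0;0 0 0 0;0 0 0 0;0 0 0 0;0 0 0 0",
)

```text
time_s: 16.5
tool_pos: [0.5762, 0.1949, 0.0608]
tool_rot: [0.195, 0.981, 0.0, 0.001]
force: [1.5, -1.7, 5.7]
grip_width: 0.007
```

```bash
python3 -c "
from h import *
tilt((.533,.212))"
```

```text
scene slope*60mm [-3.72  1.68] z 0.0924 885 [ 2.26 -1.38  5.41]
top slope*60mm [-4.26  1.68] z 0.0917 1703 [ 2.92 -1.09  4.62]
```

>>> apply_moves(
  series="0 0 0.03 0;0 0 0.03 0;0 0 0 0;0 0 0 0;0 0 0 0;0 0 0 0;0 0 0 0;0 0 0 0;0 0 0 0;0 0 0 0",
)

```text
time_s: 17.43
tool_pos: [0.5766, 0.1948, 0.0604]
tool_rot: [0.195, 0.981, 0.0, 0.002]
force: [4.0, -1.0, 5.5]
grip_width: 0.003
```

```bash
python3 -c "
from h import *
tilt((.533,.212))"
```

```text
scene slope*60mm [-4.82  2.2 ] z 0.0928 866 [ 3.83 -1.39  4.7 ]
top slope*60mm [-5.28  2.1 ] z 0.0922 1689 [ 2.56 -2.07  5.19]
```

>>> apply_moves(
  series="0 0 -0.3 0;0 0 -1 0;0 0 -2 0;0 0 -3 0;0 0 -3 0;0 0 -1.5 0;2 0 0 0;2.5 0 0 0;0 0 0 0;0 0 0 0",
)

```text
time_s: 18.37
tool_pos: [0.5305, 0.2139, 0.1674]
tool_rot: [0.193, 0.981, -0.0, -0.002]
force: [1.2, -0.6, -0.6]
grip_width: 0.006
```

>>> apply_moves(
  series="0 0 0 0;0 0 0 0;0 0 0 0;0 0 0 0;0 0 0 0;0 0 0 0;0 0 0 0;0 0 0 0;0 0 0 0;0 0 0 0",
  gripper=60,
)

```text
time_s: 19.2
tool_pos: [0.5332, 0.2124, 0.1677]
tool_rot: [0.195, 0.981, -0.0, 0.0]
force: [-1.0, 0.9, 1.1]
grip_width: 0.595
```

Run:
```python
from h import *
tilt((.533,.212))
im,D=viewer.capture("scene");Q=cloud("scene",D);s=get_state();print(s["tool_pos"],s["time_s"])
cv2.imwrite("pics/open.png",cv2.resize(im[150:300,350:530,::-1],None,fx=4,fy=4,interpolation=cv2.INTER_CUBIC))
print(proj("scene",s["tool_pos"]))
# boss
r=np.hypot(Q[...,0]-.533,Q[...,1]-.212);q=Q[(r<.02)&(abs(Q[...,2]-.125)<.004)];print(q.mean(0),len(q))
# finger points
R=np.array([[-.924,.383],[.383,.924]])
dxy=(Q[...,:2]-s["tool_pos"][:2])@R.T
k=(abs(dxy[...,0])<.02)&(abs(dxy[...,1])<.07)&(Q[...,2]>.128)&(Q[...,2]<.25)&(D>0)
for lo in np.arange(.13,.25,.01):
    j=k&(Q[...,2]>=lo)&(Q[...,2]<lo+.01)
    if j.sum(): print(lo.round(3),j.sum(),np.percentile(dxy[j][:,1],[1,25,50,75,99]).round(3),np.percentile(dxy[j][:,0],[1,99]).round(3))
```

```text
scene slope*60mm [-0.06 -0.19] z 0.0913 1341 [-0.26 -0.37 -1.25]
top slope*60mm [0.01 0.06] z 0.0905 975 [0.04 0.08 1.15]
[0.5332215  0.21247194 0.16765793] 19.35
[447.5 225. ]
[0.53683329 0.21046063 0.12554291] 123
0.19 15 [-0.037 -0.032 -0.029  0.028  0.033] [-0.009  0.005]
0.2 72 [-0.043 -0.035 -0.029  0.032  0.04 ] [-0.011  0.006]
0.21 89 [-0.045 -0.035 -0.029  0.033  0.041] [-0.011  0.005]
0.22 90 [-0.044 -0.036  0.027  0.035  0.042] [-0.011  0.008]
0.23 104 [-0.045 -0.036 -0.03   0.034  0.042] [-0.012  0.009]
0.24 107 [-0.046 -0.036 -0.029  0.035  0.043] [-0.012  0.005]
```

View pics/open.png

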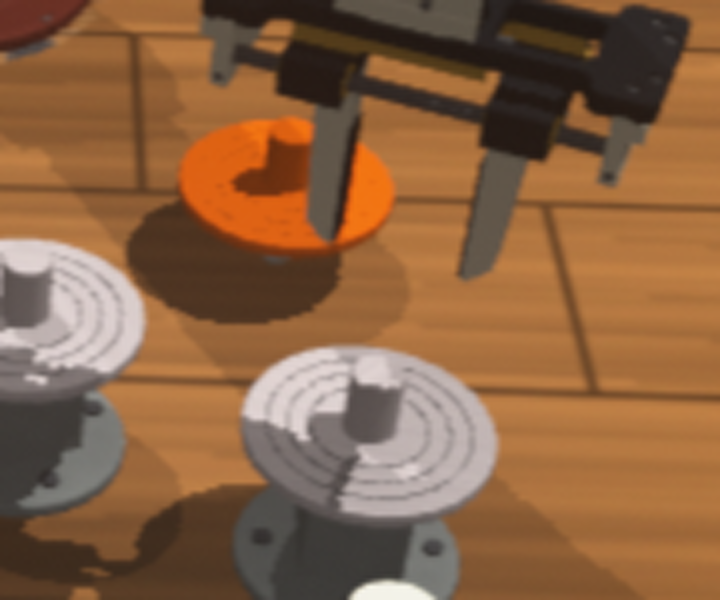

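Both sides rocked (about 3.5–4 mm) and the head came back level, so it is the loose one. The picture shows it level, with the open fingers above it. The real tips sit about 27 mm above the nominal TCP, so I'll grip with TCP z ≈ 0.067.

>>> apply_moves(
  series="0 0 3 0;0 0 3 0;0 0 2 0;0 0 1 0;0 0 0.7 0;0 0 0.3 0;0 0 0 0;0 0 0 0;0 0 0 0;0 0 0 0",
  gripper=60,
)

```text
time_s: 20.18
tool_pos: [0.5339, 0.2127, 0.0687]
tool_rot: [0.195, 0.981, 0.001, 0.001]
force: [-0.3, -0.7, 1.2]
grip_width: 0.599
```

>>> apply_moves(
  series="0 0 0 0;0 0 0 0;0 0 0 0;0 0 0 0;0 0 0 0;0 0 0 0;0 0 0 0;0 0 0 0;0 0 0 0;0 0 0 0",
  gripper=0,
  squeeze=20,
)

```text
time_s: 21.02
tool_pos: [0.5336, 0.2131, 0.0678]
tool_rot: [0.195, 0.981, 0.001, 0.0]
force: [0.3, 1.7, 0.1]
grip_width: 0.278
```

>>> apply_moves(
  series="0 0 -0.1 0;0 0 -0.2 0;0 0 -0.4 0;0 0 -0.8 0;0 0 -1.2 0;0 0 -1.5 0;0 0 -2 0;0 0 -2.3 0;0 0 -2 0;0 0 -1.5 0",
)

```text
time_s: 21.85
tool_pos: [0.5336, 0.2123, 0.1901]
tool_rot: [0.195, 0.981, 0.0, 0.001]
force: [0.2, 0.8, -2.8]
grip_width: 0.276
```

Run:
```python
from h import *
im,D=viewer.capture("scene");s=get_state();p=s["tool_pos"];print(p,s["force"],s["grip_width"],s["time_s"])
cv2.imwrite("pics/lift.png",cv2.resize(im[120:300,330:540,::-1],None,fx=3,fy=3,interpolation=cv2.INTER_CUBIC))
from scipy.spatial.transform import Rotation as R
M=R.from_quat(s["tool_rot"]).as_matrix()
for h in ((.4601,-.300),(.5846,-.3065)): print(((M.T@(np.r_[h,p[2]]-p))*100).round(2))
```

```text
[0.53532475 0.21299743 0.1928386 ] [ 0.48364549  0.18257691 -0.84412061] 0.27239464169595456 21.9
[-12.71 -50.27  -0.19]
[-24.46 -46.1   -0.11]
```

View pics/lift.png

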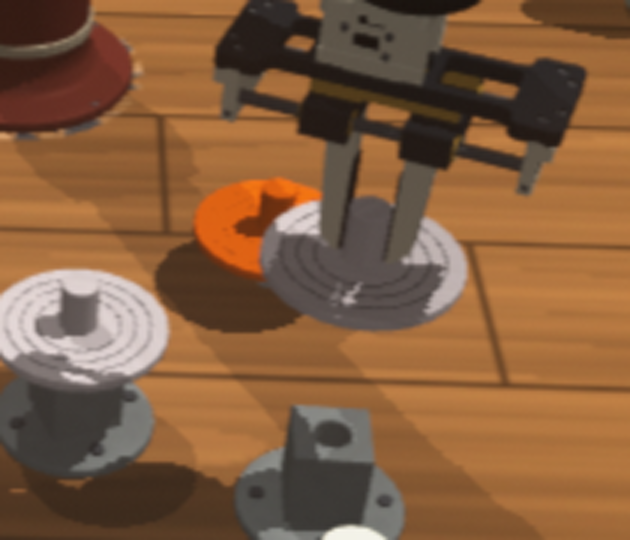

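The loose head hangs level from the fingers and its base is empty. I'm carrying it to the nearer hole at (0.460, -0.300).

>>> apply_moves(
  series="-0.25 -1 0 0;-0.5 -2 0 0;-0.75 -3 0 0;-0.75 -3 0 0;-0.75 -3 0 0;-0.75 -3 0 0;-0.75 -3 0 0;-0.75 -3 0 0;-0.75 -3 0 0;-0.75 -3 0 0",
)

```text
time_s: 22.73
tool_pos: [0.4898, -0.0651, 0.1864]
tool_rot: [0.196, 0.981, -0.001, -0.002]
force: [1.2, -0.3, -3.7]
grip_width: 0.275
```

>>> apply_moves(
  series="-0.75 -3 0 0;-0.75 -3 0 0;-0.75 -3 0 0;-0.75 -3 0 0;-0.75 -3 0 0;-0.75 -3 0 0;-0.75 -3 0 0;-0.5 -1.7 0 0;-0.2 -0.5 0 0;0 0 0 0",
)

```text
time_s: 23.57
tool_pos: [0.4562, -0.3016, 0.1864]
tool_rot: [0.197, 0.98, -0.0, -0.002]
force: [0.4, -0.1, -3.3]
grip_width: 0.277
```

>>> apply_moves(
  series="0 0 1 0;0 0 2 0;0 0 2 0;0 0 1 0;0 0 0.5 0;0 0 0.3 0;0 0 0 0;0 0 0 0;0 0 0 0;0 0 0 0",
)

```text
time_s: 24.4
tool_pos: [0.459, -0.3003, 0.1205]
tool_rot: [0.195, 0.981, -0.0, 0.001]
force: [0.4, 0.1, -2.0]
grip_width: 0.275
```

Run:
```python
from h import *
im,D=viewer.capture("scene");s=get_state();p=s["tool_pos"];print(p,s["force"],s["grip_width"],s["time_s"],s["tool_rot"])
zd=p[2]-.0678+.090
for cam in ("scene","top"):
    im2,D=viewer.capture(cam);C=cloud(cam,D)
    r=np.hypot(C[...,0]-p[0],C[...,1]-p[1]);k=(r<.075)&(abs(C[...,2]-zd)<.008)&(D>0);q=C[k]
    x=np.linalg.lstsq(np.c_[q[:,:2]-p[:2],np.ones(len(q))],q[:,2],rcond=None)[0]
    print(cam,cv2.minEnclosingCircle(q[:,:2].astype(np.float32)),x[:2]*60,x[2],zd)
cv2.imwrite("pics/over.png",cv2.resize(im[170:340,110:300,::-1],None,fx=3.3,fy=3.3,interpolation=cv2.INTER_CUBIC))
from scipy.spatial.transform import Rotation as R
M=R.from_quat(s["tool_rot"]).as_matrix()
print(((M.T@(np.r_[.4601,-.3000,p[2]]-p))*100).round(2))
```

```text
[ 0.45884409 -0.30024437  0.12039657] [-0.16103927  0.23321829 -2.05764174] 0.27211343813581634 24.45 [ 1.95187169e-01  9.80765699e-01 -2.87806181e-04  7.28077523e-04]
scene ((0.461713969707489, -0.30196520686149597), 0.061910271644592285) [-0.78441927 -0.1701102 ] 0.14396142964263622 0.14259657019201
top ((0.4571828544139862, -0.29953378438949585), 0.05960594862699509) [0.30746725 0.00615875] 0.1428758209779622 0.14259657019201
[-0.11  0.07  0.  ]
```

View pics/over.png

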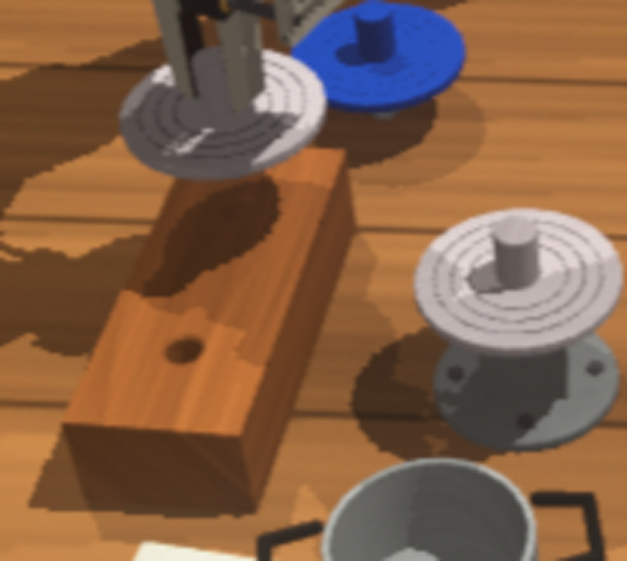

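>>> apply_moves(
  series="-0.1 0.05 0.5 0;0 0 0.7 0;0 0 0.5 0;0 0 0.3 0;0 0 0.3 0;0 0 0.3 0;0 0 0.3 0;0 0 0.2 0;0 0 0 0;0 0 0 0",
)

```text
time_s: 25.38
tool_pos: [0.4595, -0.2998, 0.0886]
tool_rot: [0.195, 0.981, -0.0, -0.0]
force: [-0.1, 0.5, -2.6]
grip_width: 0.275
```

The shank is about 6 mm into the hole without contact. I'll continue gently.

>>> apply_moves(
  series="0 0 0.3 0;0 0 0.3 0;0 0 0.3 0;0 0 0.3 0;0 0 0.3 0;0 0 0.3 0;0 0 0.2 0;0 0 0.1 0;0 0 0 0;0 0 0 0",
)

```text
time_s: 26.22
tool_pos: [0.4596, -0.2999, 0.0677]
tool_rot: [0.195, 0.981, -0.0, 0.0]
force: [-0.3, 0.8, -3.4]
grip_width: 0.28
```

>>> apply_moves(
  series="0 0 0.05 0;0 0 0.05 0;0 0 0.05 0;0 0 0.05 0;0 0 0.05 0;0 0 0.05 0;0 0 0 0;0 0 0 0;0 0 0 0;0 0 0 0",
)

```text
time_s: 27.05
tool_pos: [0.4595, -0.2999, 0.0647]
tool_rot: [0.195, 0.981, -0.0, -0.0]
force: [0.2, 1.4, -4.1]
grip_width: 0.277
```

>>> apply_moves(
  series="0 0 0.03 0;0 0 0.03 0;0 0 0.03 0;0 0 0.03 0;0 0 0.03 0;0 0 0.02 0;0 0 0 0;0 0 0 0;0 0 0 0;0 0 0 0",
)

```text
time_s: 27.88
tool_pos: [0.4595, -0.2999, 0.063]
tool_rot: [0.195, 0.981, -0.0, -0.0]
force: [0.0, 0.0, -2.9]
grip_width: 0.275
```

>>> apply_moves(
  series="0 0 0.02 0;0 0 0.02 0;0 0 0.02 0;0 0 0.02 0;0 0 0.02 0;0 0 0 0;0 0 0 0;0 0 0 0;0 0 0 0;0 0 0 0",
)

```text
time_s: 28.72
tool_pos: [0.4596, -0.2999, 0.0627]
tool_rot: [0.195, 0.981, -0.0, 0.0]
force: [-2.2, 1.7, 6.4]
grip_width: 0.276
```

Seated: the force has reversed. Releasing.

>>> apply_moves(
  series="0 0 0 0;0 0 0 0;0 0 0 0;0 0 0 0;0 0 0 0;0 0 0 0;0 0 0 0;0 0 0 0;0 0 0 0;0 0 0 0",
  gripper=60,
)

```text
time_s: 29.55
tool_pos: [0.4595, -0.2999, 0.062]
tool_rot: [0.195, 0.981, -0.0, 0.0]
force: [-0.9, -0.3, 0.5]
grip_width: 0.598
```

>>> apply_moves(
  series="0 0 -0.5 0;0 0 -1 0;0 0 -1.5 0;0 0 -2 0;0 0 -2.5 0;0 0 -2.5 0;3 0 0 0;3 0 0 0;3 0 0 0;3 0 0 0",
)

```text
time_s: 30.38
tool_pos: [0.3477, -0.2536, 0.163]
tool_rot: [0.195, 0.981, -0.0, 0.001]
force: [-0.4, 0.1, 0.9]
grip_width: 0.6
```

Run:
```python
from h import *
s=get_state();print(s["tool_pos"],s["time_s"],s["force"])
for cam in ("scene","top"):
    im,D=viewer.capture(cam);C=cloud(cam,D)
    if cam=="scene": cv2.imwrite("pics/end.png",im[...,::-1])
    for c,z in (((.4596,-.2999),.085),((.457,.05),.09),((.54,-.119),.09)):
        r=np.hypot(C[...,0]-c[0],C[...,1]-c[1]);k=(r<.065)&(r>.018)&(abs(C[...,2]-z)<.006)&(D>0);q=C[k]
        x=np.linalg.lstsq(np.c_[q[:,:2]-c,np.ones(len(q))],q[:,2],rcond=None)[0]
        print(cam,c,len(q),"tilt60",(x[:2]*60).round(2),"z",x[2].round(4))
```

```text
[ 0.34770378 -0.2535774   0.16300472] 30.3833 [-0.43446864  0.12976573  0.9184675 ]
scene (0.4596, -0.2999) 1585 tilt60 [-0.45 -0.16] z 0.0862
scene (0.457, 0.05) 1617 tilt60 [-0.56 -0.01] z 0.0912
scene (0.54, -0.119) 1882 tilt60 [-0.49 -0.05] z 0.0911
top (0.4596, -0.2999) 2998 tilt60 [-0.03  0.01] z 0.0853
top (0.457, 0.05) 3208 tilt60 [0.01 0.1 ] z 0.0905
top (0.54, -0.119) 3013 tilt60 [ 0.03 -0.  ] z 0.0903
```

View pics/end.png

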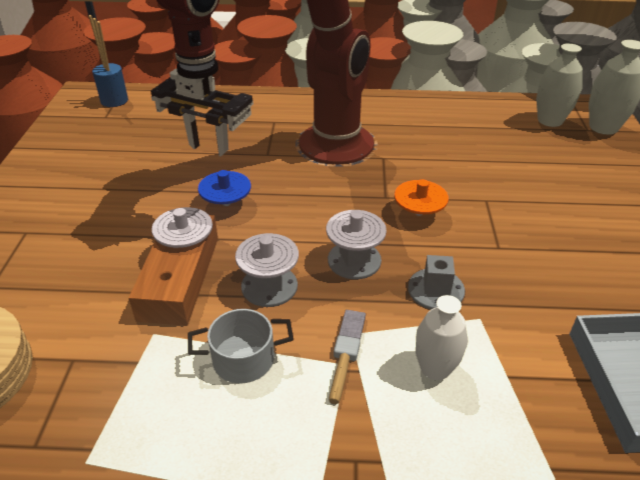

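The head stands level on the rack at (182,227), with its disc top at 0.085 as it should be. The other heads, vase (441,340), pan (240,345) and brush (347,355) have not moved.

```bash
python3 -c "
from rig import env
print(env.job_done())"
```

```text
the job is handed in; nothing more can be done
None
```

The worn head was the one at about (0.533, 0.212). It now stands fully home and upright in the rack hole at about (0.460, −0.300), and the job is handed in.

- **Finding it:** pressed on one side and then the other with 5–6 N, its rim went down about 3.5–4 mm each time, and it came back level after each press. It was the first head I tried and was clearly loose, so I left the other two unrocked.
- **Placing it:** I lifted it by its boss at 20 N and lowered it in; the shank went in without catching. The force reversed to about 6 N when the hub met the rim.
- **Last checks:** the disc top is at 0.0853 m against the expected 0.085 m. Tilt at the rim is under 0.1 mm by the top camera. The scene camera reads about 0.5 mm, but it reads the same on the untouched heads. The two sound heads are level in their bases, and the vase, pan, brush and look-alikes are where they were. The gripper is clear, and the job took about 30 s of the 64 s.
- **What disagreed:** the real fingertips sit about 27 mm behind the stated TCP. The first press therefore met air until the depth image showed it, and I allowed for it from then on.

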